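Lock a battery module into its test dock with the long rod

TASK

Lock the green battery module into its aluminium test dock: take the longer of the two steel locking rods and, coming from the robot's right-hand side, slide it gently through the dock's near cheek, the module's black lug and into the far block until its tip comes up against the depth stop hidden inside. Still holding it, press it against the stop with about 10 N for about one second, then let go and leave it there. Never load the dock or the module hard (25 N is too much), and leave the module down in its dock and the short rod, screwdriver, jar and spare cell where they are.

Things in the scene. Friction and masses are not known exactly. Their poses are not given: they have to be found in the camera images.
- rod: Long locking rod, steel, about 0.17 kg. Origin mid-handle on the rod's axis; x along the shank to the tip, z up as it lies. Block handle 40 (x) x 20 (y) x 30 (z) mm, then a collar 26 mm across, 6 thick, front face at x = 26, then a round shank 12 mm across, 216 long from that face. Take the handle across its 20 mm width from above, gripping firmly (it is nose-heavy), and lift straight up.
- rod_tip (a point): Centre of the long rod's tip, 242 mm along x from the rod's origin; axes as the rod's. The last 12 mm of the shank is a cone down to 6 mm across.
- rest_a: Grey plastic rest under the long rod (either place), fixed. Origin at its underside below the rod's handle; x along the rod, world +y (robot's right to left) within 0.15 rad. Holds the rod level, axis 50 mm above the table: handle on a post 14 mm wide, 35 high; shank in an open-topped slot 15 wide, 10 deep at x = 93 to 107.
- rest_b: The same kind of rest, under the short rod.
- short_rod: Short locking rod on the other rest: the same handle, collar and cone but a shank of only 116 mm. Origin and axes as for the long rod. Not to be used: leave it on its rest.
- dock: Test dock, fixed, rigid: aluminium base 8 mm thick, x = -88 to 140, 110 wide (y); upright near cheek x = -82 to -70 and far block x = 70 to 134, both 60 wide, 80 high, each with a round bore 13.5 mm across, axis 50 mm above the table. Origin at table level midway between them; x is the direction of insertion (world +y, robot's right to left, within 0.15 rad), z up.
- entry (a point): Middle of the near cheek's bore at its outer face (x = -82 of the dock); axes as the dock's. The rod is home before its collar reaches the cheek: 10 to 50 mm of shank stay visible.
- socket (a point): Middle of the far block's bore at its mouth (x = 70 of the dock); axes as the dock's. Inside, unseen, is a rigid flat depth stop, set anew each time somewhere 14 to 54 mm past this mouth; only the contact force tells when the tip bears on it. Until then the rod slides with a drag of up to about 5 N.
- module: Battery module, loose, about 0.5 kg: black tray 132 x 78 mm, six green cells lying in it, an upright lug in its middle. It stands on the dock's base between low rails with 3 mm play sideways and 4 mm towards each cheek. Origin mid-underside, axes about as the dock's.
- lug (a point): Middle of the module's lug bore: lug 12 mm thick, 34 wide, top 76 mm above the table; bore 13.5 mm across, 42 mm above the module's underside. It may stand about 2 mm sideways off the line of the cheeks; the rod's cone draws it into line with a few newtons.
- screwdriver: Bystander: screwdriver lying beyond the dock, about 170 mm long; origin near its middle, underneath.
- jar: Bystander: clear jar with black cap, 52 mm across, 75 mm high; origin at the middle of the underside.
- spare_cell: Bystander: one blue cell standing on end, 18 mm across, 65 mm high; origin at the middle of the underside.
Things that resemble listed ones, but are neither listed nor needed, are in the scene too. Of the things like the module, leave any that is blue, pink or yellow; of the rest the larger one is meant.

How it is judged:
On the way, in this order (a step that is already met when the one before it is completed fails the run):
1. the rod's tip is through the near cheek (x of rod_tip in the frame of entry between 0.012 and 0.07 m and y of rod_tip in the frame of entry between -0.005 and 0.005 m and z of rod_tip in the frame of entry between -0.005 and 0.005 m), for 0.05 s.
2. the tip is through the module's lug (x of rod_tip in the frame of lug between 0.006 and 0.06 m and y of rod_tip in the frame of lug between -0.005 and 0.005 m and z of rod_tip in the frame of lug between -0.005 and 0.005 m), for 0.05 s.
3. the tip is in the far block's bore (x of rod_tip in the frame of socket above 0.008 m and y of rod_tip in the frame of socket between -0.005 and 0.005 m and z of rod_tip in the frame of socket between -0.005 and 0.005 m), for 0.05 s.
4. held by the gripper, the tip presses on the hidden stop in the far block with more than 2 N (x of rod_tip in the frame of socket between 0.0125 and 0.057 m and y of rod_tip in the frame of socket between -0.005 and 0.005 m and z of rod_tip in the frame of socket between -0.005 and 0.005 m and contact force between rod and stop_c0 above 2 N and contact force between the fingers and rod above 3 N), for 0.4 s.
At the end, for the whole second after the job is handed in: The long rod lies released and at rest through near cheek and lug, its tip in the far block's bore, within 2.5 mm of the stop's face and 5 mm of the bore's axis; the module level, within 12 mm of its start. Before that the tip was pressed on the stop with 2 to 25 N for 0.4 s (distance between rod_tip and stop_c0 below 0.0065 m and x of rod_tip in the frame of socket between 0.0125 and 0.057 m and y of rod_tip in the frame of socket between -0.005 and 0.005 m and z of rod_tip in the frame of socket between -0.005 and 0.005 m and y of rod in the frame of entry between -0.008 and 0.008 m and z of rod in the frame of entry between -0.008 and 0.008 m and angle between module's own z axis and vertical below 0.06 rad and distance of module from where it was at the start of the episode below 0.012 m and linear speed of each of rod, module below 0.01 m/s); the robot touches nothing.
It fails at once if the rod loads the dock with 25 N or more (contact force between rod and dock above 25 N).
It fails at once if the rod loads the module with 25 N or more (contact force between rod and module above 25 N).
It fails at once if the robot itself pushes the dock or the module with 25 N or more (contact force between any of the arm, the fingers and dock above 25 N or contact force between any of the arm, the fingers and module above 25 N).
It fails at once if the module is lifted or tipped out of its dock (distance of module from where it was at the start of the episode above 0.02 m or angle between module's own z axis and vertical above 0.15 rad).
It fails at once if the short rod, screwdriver, jar or spare cell is displaced by more than 30 mm (distance of any of short_rod, screwdriver, jar, spare_cell from where it was at the start of the episode above 0.03 m).
It also fails if it takes over 64 s, if anything falls off the work surface, if the arm or the gripper's body presses on something with over 40 N, if the wrist force passes 120 N, or if a joint passes its speed limit or range.

ROBOT

A 6-joint arm with a two-finger parallel gripper is mounted at the origin on the work surface. World frame = base frame: x ahead of the robot, y to its left, z up, the work surface at z = 0. Lengths are in m, angles in rad, forces in N, time in s.
With the tool pointing down it reaches from about 0.325 to 0.925 m from the base axis. Payload 3.1 kg.
Tool frame: the origin (TCP) lies on the mounting face of the last link; the fingertips stand 173 mm ahead of it and the grasp point (between the pads) lies 155 mm ahead of it; z points along the fingers, y is the line along which they close (so a half turn about z gives the same grasp; the last joint's range is limited). The gripper opens to 85 mm and grips with 20 to 120 N. Pads are 22 mm wide; open, the fingers measure 114 mm over their backs; the gripper's body (76 mm by 85 mm) begins 54 mm behind the grasp point. The pads swing forward as they close: fully open they stand 13 mm farther back than shut.
Start: joints at [1.044, 0.217, 1.613, -0, 1.311, -0.112], TCP at [0.252, 0.572, 0.405] pointing down, gripper open.
Joint ranges: [-2.75, 2.75], [-0.78, 2.1], [0.31, 2.55], [-1.13, 4.27], [0.13, 2.63], [-2.58, 2.58]. Speed limits (rad/s): [2.79, 2.79, 3.14, 3.14, 3.14, 3.14].

INTERFACE

Orientations are given as a unit quaternion [x, y, z, w].
In Python, from rig import * gives the robot as it stands.
- The arm moves only by the tool step_arm, never from a script. Its argument "targets" is a list of rows, each a list of 7 numbers: the opening, from 0 (shut) to 1 (fully open), then the shift along the tool's x, y, z in cm, then the turn, a rotation vector about the tool's x, y, z in rad. In form: [[claw, x, y, z, rx, ry, rz], ...]. A call has 1 to 12 rows; each row shifts and turns the commanded pose from where the row before left it, along the tool's axes as they then stand; what a row does not reach is not made up. A row lasts 1/12 s, in which the tool goes at most 41.7 mm and 7.16 degrees, less where a joint would pass 70% of its speed; a pose out of reach is approached as far as the arm can. A call with a gripper value outside its range is refused whole. The fingers move at their own pace and stop on an object; the grip force is fixed at half the most. Time passes only in rows, so rows that do not move let the fingers close. It gives the time, the measured TCP pose, the force, the opening and the grip force at its end, in the units of the state.
- state(): the state, without advancing time (a new reading comes with each control period).
- snapshot(name): name is "scene" or "top" or "wrist"; returns a dict with "image" (400x640x3 uint8, blue, green, red), "K" (3x3 intrinsics, pixels), "rvec" (rotation vector, rad) and "tvec" (3), from world to camera coordinates, as OpenCV has them; the wrist camera has in their place "hand_eye" (4x4, takes a point from camera to tool coordinates, whose origin is the TCP and whose axes are the flange's). Camera axes: x right, y down, z forward; pixel columns grow to the right and rows downward; lengths in m; the calibration is good to about 2 mm. The wrist camera is an equidistant fisheye: a pixel r from the principal point sees the ray r / f radians off the axis. A picture is of the moment at which its call begins: read the wrist's pose just before it. There is no depth.
- hand_in(): hands the job in; it is judged then, once.
The state is a dict: "time": time; "q": joint angles; "joint_vel": joint speeds; "joint_torque": joint torques, N m; "position": TCP position; "eef_rot": TCP orientation; "ft_force": force on the tool from outside, world axes, zero at the start; "ft_torque": the same for the moment, N m; "gripper_width": finger opening in m; "grasp_force": force on a finger pad.
Only numpy, scipy, OpenCV 4.12 (cv2) and the standard library are available. Lean on these libraries where they do the work, as an engineer would, in place of code of your own. Each camera call takes 0.05 s, during which the arm holds its last target. There are 200 camera calls.

## Working session

There is one attempt and no reset: what is moved stays moved. The work goes in short steps, Python scripts to look and compute and a tool call to move; the robot and the scene stay as the last step left them, time stands still between calls to the robot, and variables do not carry over. Pictures are saved under pics/ and viewed, at most 10 in all, crops included, and the job is handed in when it is done.

Besides the shell and the picture viewer there is one more tool, called as name([rows], argument=value, ...), one row to a line, values as JSON. step_arm: Moves the arm, as the interface text tells. Its arguments: {"type":"object","properties":{"targets":{"type":"array","items":{"type":"array","items":{"type":"number"}}}},"required":["targets"]}

```bash
mkdir -p pics; ls
python3 - <<'E'
from rig import *
import cv2,pickle
print(state())
for n in("scene","top","wrist"):
    s=snapshot(n); cv2.imwrite(f"pics/{n}0.png",s["image"]); pickle.dump(s,open(f"{n}0.pkl","wb"))
    print(n,{k:v for k,v in s.items() if k!="image"})
E
```

```text
pics
{'time': 0.0, 'q': array([ 1.04383402e+00,  2.17796729e-01,  1.61491435e+00, -1.45041549e-06,
        1.31128426e+00, -1.12197655e-01]), 'joint_vel': array([ 1.28116740e-03, -1.43139321e-03, -3.36237676e-04, -9.85056906e-04,
       -1.07408324e-03, -9.14755472e-05]), 'joint_torque': array([ 1.79723147e-04, -3.96829033e+01, -3.03859842e+01, -2.04325629e-04,
        9.54211224e-03,  8.74329942e-06]), 'position': array([0.25164002, 0.57167683, 0.40335169]), 'eef_rot': array([ 2.05898690e-01,  9.78572576e-01, -1.14073449e-03, -3.76757577e-04]), 'ft_force': array([-0.66736321,  0.39215167, -0.05972242]), 'ft_torque': array([-0.03322403,  0.00096604, -0.04513431]), 'grasp_force': 0.0, 'gripper_width': 0.08549712316862064}
scene {'K': array([[476.09328449,   0.        , 325.80843827],
       [  0.        , 476.09328449, 204.77152346],
       [  0.        ,   0.        ,   1.        ]]), 'rvec': array([ 1.00423574,  2.37682593, -1.14367222]), 'tvec': array([ 0.3592199 , -0.26747043,  1.85808661])}
top {'K': array([[400.02364325,   0.        , 320.53285078],
       [  0.        , 400.02364325, 191.97839835],
       [  0.        ,   0.        ,   1.        ]]), 'rvec': array([ 2.09176413, -2.10037667,  0.24899624]), 'tvec': array([0.08502559, 0.61640747, 1.03281711])}
wrist {'K': array([[309.70691629,   0.        , 324.75402575],
       [  0.        , 309.70691629, 198.64500743],
       [  0.        ,   0.        ,   1.        ]]), 'hand_eye': array([[ 5.85020587e-04, -9.58050764e-01, -2.86597961e-01,
         7.34911262e-02],
       [ 9.99999753e-01,  6.71926394e-04, -2.04883357e-04,
        -7.72000370e-04],
       [ 3.88861391e-04, -2.86597771e-01,  9.58050921e-01,
         3.11220032e-02],
       [ 0.00000000e+00,  0.00000000e+00,  0.00000000e+00,
         1.00000000e+00]])}
```

View pics/top0.png

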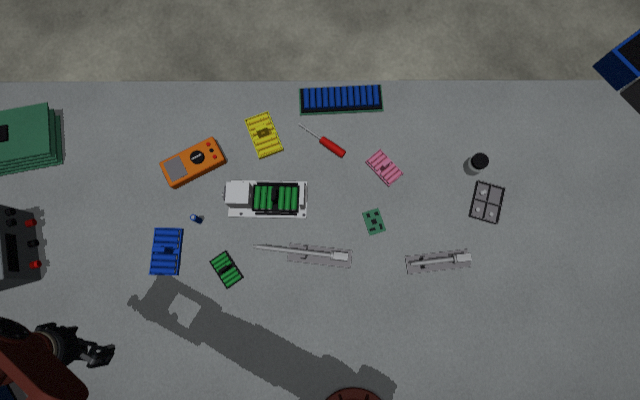

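View pics/scene0.png

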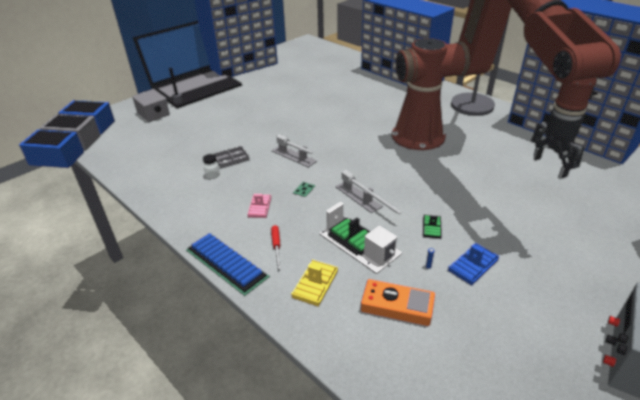

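The top view shows the long rod (tip near 255,246, handle near 342,256). The dock has its far block near 237,193 and its cheek near 305,198. The short rod is at 405–470, 260.

```bash
cat > h.py <<'E'
import numpy as np,cv2,pickle
from scipy.spatial.transform import Rotation as R
def ray(s,px,pose=None):
    px=np.asarray(px,float).reshape(-1,2);K=s["K"]
    d=(px-[K[0,2],K[1,2]])/K[0,0]
    if "hand_eye" in s:
        r=np.linalg.norm(d,axis=1,keepdims=True)+1e-12
        v=np.c_[d/r*np.sin(r),np.cos(r)]
        T=np.eye(4);T[:3,:3]=R.from_quat(pose[1]).as_matrix();T[:3,3]=pose[0]
        T=T@s["hand_eye"];return T[:3,3],v@T[:3,:3].T
    Rm=cv2.Rodrigues(s["rvec"])[0]
    return -Rm.T@s["tvec"],np.c_[d,np.ones(len(d))]@Rm
def plane(s,px,z,pose=None):
    o,d=ray(s,px,pose);return o+d*((z-o[2])/d[:,2])[:,None]
def proj(s,P,pose=None):
    P=np.asarray(P,float).reshape(-1,3);K=s["K"]
    if "hand_eye" in s:
        T=np.eye(4);T[:3,:3]=R.from_quat(pose[1]).as_matrix();T[:3,3]=pose[0]
        T=T@s["hand_eye"];c=(P-T[:3,3])@T[:3,:3]
        r=np.hypot(c[:,0],c[:,1]);th=np.arctan2(r,c[:,2])
        return c[:,:2]/r[:,None]*th[:,None]*K[0,0]+K[:2,2]
    return cv2.projectPoints(P,s["rvec"],s["tvec"],K,None)[0].reshape(-1,2)
E
python3 - <<'E'
from h import *
s=pickle.load(open("top0.pkl","rb"))
print(ray(s,[[320,200]])[0])
print("rod",plane(s,[[342,256],],.065),plane(s,[[255,246]],.05))
print("short",plane(s,[[463,257],],.065),plane(s,[[407,263]],.05))
print("dock",plane(s,[[237,193],[305,198]],.08))
im=cv2.resize(s["image"][165:285,215:375],None,fx=5,fy=5,interpolation=cv2.INTER_CUBIC);cv2.imwrite("pics/c1.png",im)
E
```

```text
[0.35775941 0.08315044 1.14847417]
rod [[0.44183904 0.02561962 0.065     ]] [[0.47107108 0.26237508 0.05      ]]
short [[ 0.43785634 -0.29868878  0.065     ]] [[ 0.42350556 -0.15091273  0.05      ]]
dock [[0.61318205 0.31188247 0.08      ]
 [0.59833578 0.1250865  0.08      ]]
```

View pics/c1.png

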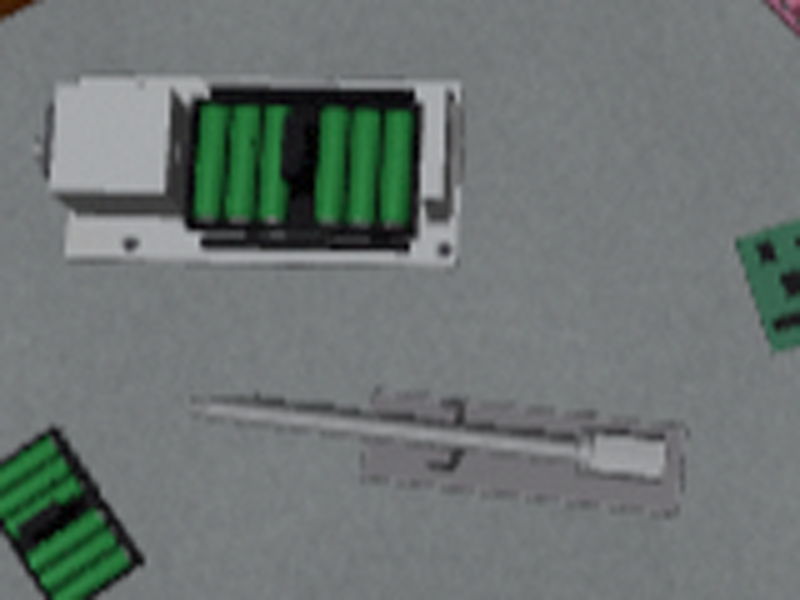

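The crop confirms it. The dock has its far block on the left and cheek on the right (about 430,150 in the crop), and the long rod's axis runs from (200,408) to (660,455). Next I turn the tool and go over the dock.

step_arm([
  [1, 0, 0, 0, 0, 0, 0.115],
  [1, 0, 0, 0, 0, 0, 0.115],
  [1, 0, 0, 0, 0, 0, 0.115],
  [1, 0, 0, 0, 0, 0, 0.115],
  [1, 0, 0, 0, 0, 0, 0.115],
  [1, 0, 0, 0, 0, 0, 0.115],
  [1, 0, 0, 0, 0, 0, 0.115],
  [1, 0, 0, 0, 0, 0, 0.115],
  [1, 0, 0, 0, 0, 0, 0.115],
  [1, 0, 0, 0, 0, 0, 0.115],
  [1, 0, 0, 0, 0, 0, 0.115],
  [1, 0, 0, 0, 0, 0, 0],
])

```text
time: 1.15
position: [0.2518, 0.5719, 0.4041]
eef_rot: [0.745, 0.667, -0.0, 0.0]
ft_force: [0.5, -0.7, 0.4]
gripper_width: 0.0859
grasp_force: 0.0
```

step_arm([
  [1, -2.9, 2.8, 0, 0, 0, 0],
  [1, -2.9, 2.8, 0, 0, 0, 0],
  [1, -2.9, 2.8, 0, 0, 0, 0],
  [1, -2.9, 2.8, 0, 0, 0, 0],
  [1, -2.9, 2.8, 0, 0, 0, 0],
  [1, -2.9, 2.8, 0, 0, 0, 0],
  [1, -2.9, 2.8, 0, 0, 0, 0],
  [1, -2.9, 2.8, 0, 0, 0, 0],
  [1, -2.9, 2.8, 0, 0, 0, 0],
  [1, -2.9, 2.8, 0, 0, 0, 0],
  [1, -2.9, 2.8, 0, 0, 0, 0],
  [1, -2.9, 2.8, 0, 0, 0, 0],
])

```text
time: 2.15
position: [0.5488, 0.1877, 0.4046]
eef_rot: [0.744, 0.669, -0.0, -0.0]
ft_force: [-0.1, 0.4, 1.0]
gripper_width: 0.0854
grasp_force: 0.0
```

step_arm([
  [1, -2.9, 2.8, 0, 0, 0, 0],
  [1, -2.9, 2.8, 0, 0, 0, 0],
  [1, 0, 0, 3, 0, 0, 0],
  [1, 0, 0, 3, 0, 0, 0],
  [1, 0, 0, 3, 0, 0, 0],
  [1, 0, 0, 0, 0, 0, 0],
  [1, 0, 0, 0, 0, 0, 0],
  [1, 0, 0, 0, 0, 0, 0],
])

```text
time: 2.82
position: [0.5979, 0.126, 0.3161]
eef_rot: [0.744, 0.668, 0.001, 0.001]
ft_force: [0.2, -0.0, 0.1]
gripper_width: 0.0855
grasp_force: 0.0
```

```bash
cat >> h.py <<'E'
def shot(name):
    from rig import state,snapshot
    st=state();s=snapshot("wrist");s["pose"]=(st["position"],st["eef_rot"])
    pickle.dump(s,open(name+".pkl","wb"));cv2.imwrite(f"pics/{name}.png",s["image"])
    print(st["time"],st["position"],st["eef_rot"],st["ft_force"],st["q"]);return s
E
python3 -c "
from h import *
s=shot('w1')"
```

```text
2.8167 [0.59791442 0.12600606 0.31607626] [7.44072260e-01 6.68098560e-01 7.15154265e-04 5.23630727e-04] [ 0.24456011 -0.03435033  0.12312345] [9.28913546e-02 2.74746186e-01 1.71854238e+00 1.31351138e-05
 1.14653140e+00 2.00380785e-01]
```

View pics/w1.png

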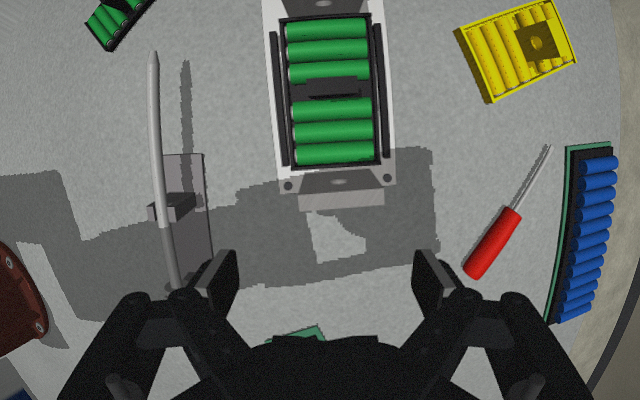

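The wrist view shows the dock with its green module at 265–395, 0–210. The cheek's inner bore is at (338,182), and the long rod's shank runs from (154,52) to (175,285). I take two more views, one farther over the dock and one over the rod.

step_arm([
  [1, 3, 0, 0, 0, 0, 0],
  [1, 3, 0, 0, 0, 0, 0],
  [1, 3, 0, 0, 0, 0, 0],
  [1, 0, 0, 0, 0, 0, 0],
  [1, 0, 0, 0, 0, 0, 0],
  [1, 0, 0, 0, 0, 0, 0],
])

```text
time: 3.37
position: [0.6076, 0.2156, 0.3168]
eef_rot: [0.744, 0.668, 0.001, 0.001]
ft_force: [-0.3, -0.5, 0.2]
gripper_width: 0.0856
grasp_force: 0.0
```

```bash
python3 -c "
from h import *
s=shot('w2')
cv2.imwrite('pics/w2c.png',cv2.resize(s['image'][20:320,200:440],None,fx=2,fy=2))"
```

```text
3.3667 [0.60762187 0.21558124 0.31683023] [0.74407912 0.66808953 0.00124608 0.00104781] [-0.26989901 -0.4610292   0.15437736] [ 2.32285733e-01  3.39728855e-01  1.63364565e+00 -7.03458360e-04
  1.16502688e+00  3.40079806e-01]
```

View pics/w2c.png

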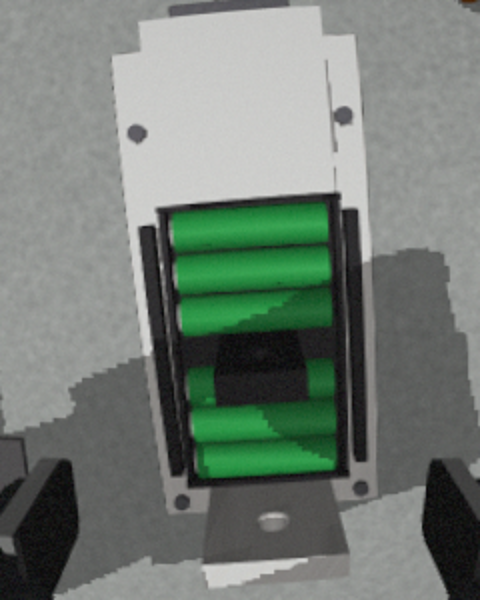

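step_arm([
  [1, -3, -3, 0, 0, 0, 0],
  [1, -3, -3, 0, 0, 0, 0],
  [1, -3, -3, 0, 0, 0, 0],
  [1, -1, -3, 0, 0, 0, 0],
  [1, 0, -3, 0, 0, 0, 0],
  [1, 0, 0, 0, 0, 0, 0],
  [1, 0, 0, 0, 0, 0, 0],
  [1, 0, 0, 0, 0, 0, 0],
])

```text
time: 4.08
position: [0.4497, 0.133, 0.3157]
eef_rot: [0.745, 0.667, 0.001, 0.001]
ft_force: [0.2, 0.0, -0.1]
gripper_width: 0.0855
grasp_force: 0.0
```

```bash
python3 -c "
from h import *
s=shot('w3')"
```

```text
4.0833 [0.44967991 0.13302823 0.31573548] [0.74487697 0.66720016 0.00115639 0.00095411] [ 0.24329752  0.02742438 -0.09517731] [ 1.37876374e-01 -2.10726135e-02  2.05050801e+00 -3.25252833e-04
  1.10917309e+00  2.47927843e-01]
```

View pics/w3.png

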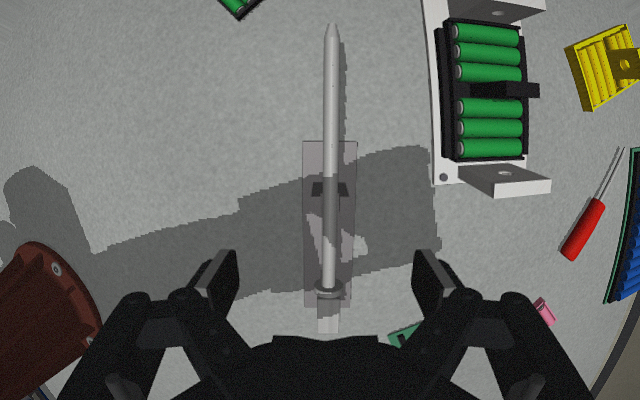

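The w2 crop shows the cheek's inner bore at full-image (336.5,280.5) and the base holes. The w3 view has the rod's tip at (332,25), the collar at (329,288), the cheek bore at (505,173) and the far bore at (499,13).

Run:
```python
from h import *
W={n:pickle.load(open(n+".pkl","rb")) for n in("w1","w2","w3")}
def blob(n,c,r=9):
    g=cv2.cvtColor(W[n]["image"],cv2.COLOR_BGR2GRAY).astype(float);x0,y0=int(c[0])-r,max(int(c[1])-r,0)
    p=g[y0:y0+2*r,x0:x0+2*r];p=cv2.resize(p,None,fx=4,fy=4,interpolation=cv2.INTER_CUBIC);p8=np.clip(p,0,255).astype(np.uint8)
    t,m=cv2.threshold(p8,0,255,cv2.THRESH_OTSU)
    out=[]
    for mm in(m,255-m):
        k,_,st,ce=cv2.connectedComponentsWithStats(mm)
        for i in range(1,k):
            x,y,w,h,a=st[i]
            if a>60 and x>0 and y>0 and x+w<p.shape[1] and y+h<p.shape[0]: out.append(((ce[i]+.5)/4-.5+[x0,y0],w/4,h/4))
    return out
for n,c in(("w1",(338,182)),("w2",(336.5,280.5)),("w3",(505,173)),("w1",(322,3)),("w3",(499,13))): print(n,c,blob(n,c))
for n,c in(("w2",(268.5,86.5)),("w2",(371.5,77.5)),("w2",(291,271)),("w2",(380,264)),("w1",(288,185)),("w1",(387,177)),("w3",(444,177))):
    b=blob(n,c,6);print(n,c,[(x,plane(W[n],x[0],.008,W[n]["pose"])) for x in b])
def tri(obs):
    A=np.zeros((3,3));b=np.zeros(3)
    for n,c in obs:
        o,d=ray(W[n],c,W[n]["pose"]);d=d[0]/np.linalg.norm(d);M=np.eye(3)-np.outer(d,d);A+=M;b+=M@o
    p=np.linalg.solve(A,b);print(p,[np.round(proj(W[n],p,W[n]["pose"])[0]-c,1) for n,c in obs]);return p
a=tri([("w1",(338,182)),("w2",(336.5,280.5)),("w3",(505,173))]);f=tri([("w1",(322,3)),("w3",(499,13))])
print((f-a),np.arctan2((f-a)[0],(f-a)[1]))
# rod
print("tip/collar",plane(W["w3"],[[332,24],[329,288]],.05,W["w3"]["pose"]),"tip tri");tri([("w1",(154,51)),("w3",(332,24))])
g=W["w3"]["image"]
im=np.hstack([cv2.resize(g[10:110,290:370],None,fx=5,fy=5),cv2.resize(g[245:345,290:370],None,fx=5,fy=5)]);cv2.imwrite("pics/rod.png",im[:,:800])
```

```text
w1 (338, 182) [(array([338.43380773, 181.31941461]), np.float64(14.75), np.float64(5.25))]
w2 (336.5, 280.5) [(array([336.0911783 , 279.95448878]), np.float64(14.75), np.float64(9.5))]
w3 (505, 173) [(array([504.12418033, 172.48811475]), np.float64(12.75), np.float64(4.0))]
w1 (322, 3) []
w3 (499, 13) [(array([496.85720486,  12.76822917]), np.float64(10.5), np.float64(4.5))]
w2 (268.5, 86.5) []
w2 (371.5, 77.5) []
w2 (291, 271) [((array([290.63323171, 270.70152439]), np.float64(7.75), np.float64(8.25)), array([[0.5634976 , 0.13162227, 0.008     ]]))]
w2 (380, 264) [((array([379.94633917, 263.6497184 ]), np.float64(8.0), np.float64(8.25)), array([[0.65567001, 0.12952109, 0.008     ]]))]
w1 (288, 185) [((array([287.62602564, 185.44782051]), np.float64(9.0), np.float64(9.0)), array([[0.56374462, 0.1319783 , 0.008     ]]))]
w1 (387, 177) [((array([386.89076806, 177.49275178]), np.float64(9.25), np.float64(8.75)), array([[0.65615995, 0.12982317, 0.008     ]]))]
w3 (444, 177) [((array([443.07067568, 176.84364865]), np.float64(8.75), np.float64(8.5)), array([[0.56423233, 0.1319879 , 0.008     ]]))]
[0.60992216 0.14047783 0.04880572] [array([ 0.3, -0.4]), array([-0.4, -0.1]), array([0.1, 0.4])]
[0.61219273 0.28053032 0.0514575 ] [array([0. , 0.1]), array([ 0. , -0.1])]
[0.00227057 0.14005249 0.00265178] 0.01621085224701771
tip/collar [[0.4702211  0.26981435 0.05      ]
 [0.44469149 0.0519984  0.05      ]] tip tri
[0.47031936 0.27027684 0.04819093] [array([-0., -0.]), array([0., 0.])]
```

View pics/rod.png

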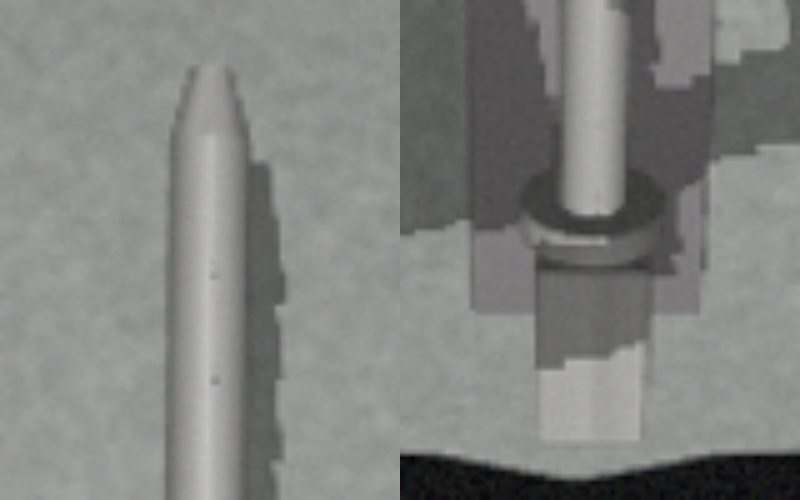

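The crop puts the tip centre at (332,23) and the shank root at (328.6,287.4). That gives a rod heading of about 0.117 rad and an origin near (0.442,0.030). I move above the handle and measure the far base holes in the same step.

step_arm([
  [1, -2.5, 0.1, 0, 0, 0, 0.007],
  [1, -2.5, 0.1, 0, 0, 0, 0],
  [1, -2.5, 0.1, 0, 0, 0, 0],
  [1, -2.5, 0.1, 0, 0, 0, 0],
  [1, 0, 0, 2, 0, 0, 0],
  [1, 0, 0, 2, 0, 0, 0],
  [1, 0, 0, 1, 0, 0, 0],
  [1, 0, 0, 0, 0, 0, 0],
  [1, 0, 0, 0, 0, 0, 0],
  [1, 0, 0, 0, 0, 0, 0],
])

```text
time: 4.97
position: [0.4425, 0.0339, 0.2656]
eef_rot: [0.747, 0.665, 0.001, 0.001]
ft_force: [0.3, 0.8, 0.6]
gripper_width: 0.0851
grasp_force: 0.0
```

Run:
```python
from h import *
s=shot("w4")
w=pickle.load(open("w2.pkl","rb"))
g=cv2.cvtColor(w["image"],cv2.COLOR_BGR2GRAY)
H=[]
for c in((268,86),(371,77),(290,270),(380,263)):
    p=g[c[1]-7:c[1]+8,c[0]-7:c[0]+8].astype(float);wt=np.clip(np.percentile(p,60)*.75-p,0,None)
    yy,xx=np.mgrid[-7:8,-7:8];k=np.hypot(xx,yy)<6;wt=wt*k
    q=(c[0]+(wt*xx).sum()/wt.sum(),c[1]+(wt*yy).sum()/wt.sum());H.append(plane(w,q,.008,w["pose"])[0]);print(q,H[-1])
f=(H[0]+H[1])/2;n=(H[2]+H[3])/2;d=f-n;print(n,f,np.linalg.norm(d),np.arctan2(d[0],d[1]),[np.arctan2(-(b-a)[1],(b-a)[0]) for a,b in((H[0],H[1]),(H[2],H[3]))])
```

```text
4.9667 [0.44252854 0.03392683 0.26557656] [7.46705011e-01 6.65154884e-01 5.26898877e-04 5.74160751e-04] [0.2722197  0.75172616 0.58306473] [-8.18554625e-02  2.92981017e-03  2.13689561e+00 -3.47013144e-05
  1.00020894e+00  3.35565994e-02]
(np.float64(268.1016537293284), np.float64(86.36375295308808)) [0.56780076 0.31390846 0.008     ]
(np.float64(371.0792091902149), np.float64(77.48422996051079)) [0.6594515  0.31184238 0.008     ]
(np.float64(290.70183486238534), np.float64(270.60499490316005)) [0.56358649 0.13173068 0.008     ]
(np.float64(379.96806722689075), np.float64(263.4796918767507)) [0.65569913 0.12971927 0.008     ]
[0.60964281 0.13072498 0.008     ] [0.61362613 0.31287542 0.008     ] 0.1821939935620064 0.021864789052123957 [np.float64(0.022539108561576805), np.float64(0.021832936219375428)]
```

Dock axis: through (0.6098, 0.1405), heading 0.022 rad, all cues agreeing. I descend and grip.

step_arm([
  [1, 0, 0, 1.5, 0, 0, 0],
  [1, 0, 0, 1.5, 0, 0, 0],
  [1, 0, 0, 1.5, 0, 0, 0],
  [1, 0, 0, 1.5, 0, 0, 0],
  [1, 0, 0, 0, 0, 0, 0],
  [0, 0, 0, 0, 0, 0, 0],
  [0, 0, 0, 0, 0, 0, 0],
  [0, 0, 0, 0, 0, 0, 0],
  [0, 0, 0, 0, 0, 0, 0],
  [0, 0, 0, 0, 0, 0, 0],
  [0, 0, 0, 0, 0, 0, 0],
  [0, 0, 0, 0, 0, 0, 0],
])

```text
time: 6.02
position: [0.4422, 0.0337, 0.2056]
eef_rot: [0.747, 0.665, 0.001, 0.001]
ft_force: [-1.2, 0.7, 4.6]
gripper_width: 0.0194
grasp_force: 59.2
```

step_arm([
  [0, 0, 0, 0, 0, 0, 0],
  [0, 0, 0, 0, 0, 0, 0],
  [0, 0, 0, 0, 0, 0, 0],
  [0, 0, 0, 0, 0, 0, 0],
  [0, 0, 0, 0, 0, 0, 0],
  [0, 0, 0, 0, 0, 0, 0],
])

```text
time: 6.52
position: [0.4422, 0.0337, 0.2056]
eef_rot: [0.747, 0.665, 0.001, 0.001]
ft_force: [-0.7, -0.6, 4.8]
gripper_width: 0.0191
grasp_force: 59.3
```

step_arm([
  [0, 0, 0, -0.5, 0, 0, 0],
  [0, 0, 0, -0.5, 0, 0, 0],
  [0, 0, 0, -1, 0, 0, 0],
  [0, 0, 0, -1.5, 0, 0, 0],
  [0, 0, 0, -1.5, 0, 0, 0],
  [0, 0, 0, -1.5, 0, 0, 0],
  [0, 0, 0, -1.5, 0, 0, 0],
  [0, 0, 0, -1.5, 0, 0, 0],
  [0, 0, 0, -1, 0, 0, 0],
  [0, 0, 0, -0.5, 0, 0, 0],
  [0, 0, 0, 0, 0, 0, 0],
  [0, 0, 0, 0, 0, 0, 0],
])

```text
time: 7.52
position: [0.4413, 0.0338, 0.3145]
eef_rot: [0.747, 0.665, -0.0, -0.0]
ft_force: [-0.4, -0.3, -1.7]
gripper_width: 0.0191
grasp_force: 58.7
```

```bash
python3 -c "
from h import *
s=shot('w5')"
```

```text
7.5167 [0.44126224 0.0338166  0.31449845] [ 7.46893967e-01  6.64943143e-01 -1.06692742e-04 -8.69706784e-05] [-0.39688782 -0.27258189 -1.66974152] [-8.23421855e-02 -7.90997357e-02  2.10835801e+00 -3.85285175e-05
  1.11260750e+00  3.36357901e-02]
```

View pics/w5.png

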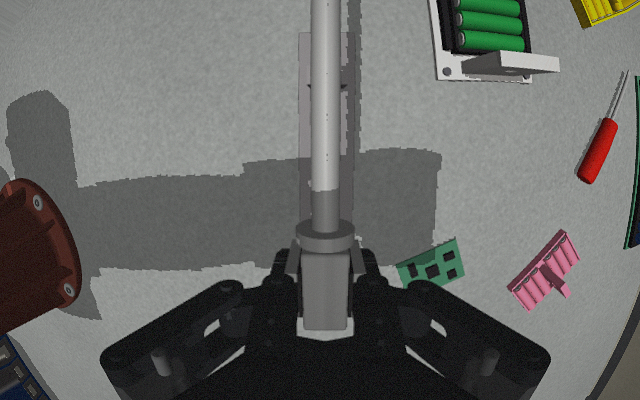

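w5 shows the rod held, with the shank centred near column 326 and the collar at row 238; the tip is out of view above. I measure the shank line in the tool frame and check its pitch with the scene camera.

Run:
```python
from h import *
from rig import snapshot
w=pickle.load(open("w5.pkl","rb"));g=cv2.GaussianBlur(cv2.cvtColor(w["image"],cv2.COLOR_BGR2GRAY),(1,9),0).astype(float)
Rt=R.from_quat(w["pose"][1]).as_matrix();P=w["pose"][0]
pts=[]
for r in range(15,180,15):
    d=np.gradient(g[r]);L=300+np.argmax(d[300:326]);Rr=326+np.argmin(d[326:352])
    f=lambda i,s:(lambda a,b,c:i+.5*(a-c)/(a-2*b+c))(s*d[i-1],s*d[i],s*d[i+1])
    l,rr=f(L,1),f(Rr,-1);q=plane(w,[[l,r],[rr,r]],P[2]-.1556,w["pose"]);t=(q-P)@Rt
    m=t.mean(0);pts.append(m);print(r,round(l,1),round(rr,1),np.round(m*1000,2),round((t[1]-t[0])[1]*1e3,2))
pts=np.array(pts);k=np.polyfit(pts[:,0],pts[:,1],1);print("slope,off",k,"tool y at grip(x=0), tip(x=.238):",k[1],np.polyval(k,.238))
for n in("scene","top"):
    s=snapshot(n);pickle.dump(s,open(n+"1.pkl","wb"))
    Rz=Rt;tip=P+Rt@[.238,0.0,.1556];b=P+Rt@[.022,0,.1556]
    print(n,proj(s,[b,tip]))
    if n=="scene":
        c=proj(s,[tip])[0].astype(int);sc=cv2.resize(s["image"][c[1]-60:c[1]+40,c[0]-90:c[0]+40],None,fx=6,fy=6,interpolation=cv2.INTER_CUBIC);print(c);cv2.imwrite("pics/sc1.png",sc)
```

```text
15 312.5 348.1 [111.32   1.55 155.59] 14.15
30 312.2 348.0 [104.79   1.49 155.6 ] 14.16
45 312.4 347.3 [ 98.42   1.36 155.6 ] 13.73
60 312.4 347.8 [ 92.18   1.47 155.6 ] 13.95
75 312.3 338.7 [ 86.01  -0.36 155.6 ] 10.41
90 311.4 338.6 [ 79.94  -0.54 155.6 ] 10.71
105 312.3 346.3 [ 73.91   1.16 155.6 ] 13.48
120 312.2 346.2 [ 67.88   1.15 155.6 ] 13.57
135 312.3 345.4 [ 61.82   1.01 155.6 ] 13.27
150 312.4 345.7 [ 55.71   1.13 155.6 ] 13.48
165 311.6 337.9 [ 49.51  -0.63 155.6 ] 10.72
slope,off [ 0.01861437 -0.00069256] tool y at grip(x=0), tip(x=.238): -0.0006925635333311195 0.003737656015298721
scene [[352.83960901 152.19506899]
 [403.01224749 183.77089491]]
[403 183]
top [[331.73131142 252.25401234]
 [244.75451073 242.41824516]]
```

View pics/sc1.png

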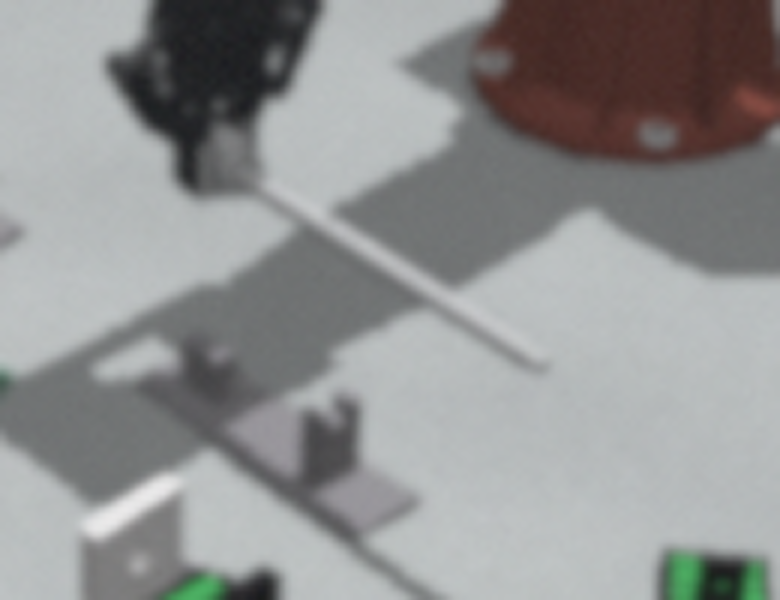

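The left shank edge is parallel to the tool x axis, with the rod's axis 0.4 mm off in tool y. The observed scene tip at (403,184) matches the level prediction (403.0,183.8), so there is no pitch. I go to the approach pose on the robot's right of the dock.

step_arm([
  [0, 0, 0, 0, 0, 0, -0.094],
  [0, -2.8, 2.8, 0, 0, 0, 0],
  [0, -2.8, 2.8, 0, 0, 0, 0],
  [0, -2.8, 2.8, 0, 0, 0, 0],
  [0, -2.8, 2.8, 0, 0, 0, 0],
  [0, -2.8, 2.8, 0, 0, 0, 0],
  [0, -2.8, 2.6, 0, 0, 0, 0],
  [0, 0, 0, 0, 0, 0, 0],
  [0, 0, 0, 0, 0, 0, 0],
  [0, 0, 0, 0, 0, 0, 0],
])

```text
time: 8.5
position: [0.6032, -0.1377, 0.313]
eef_rot: [0.715, 0.699, -0.001, -0.002]
ft_force: [-0.3, -0.2, -1.9]
gripper_width: 0.0193
grasp_force: 59.2
```

step_arm([
  [0, 0, 0, 2, 0, 0, 0],
  [0, 0, 0, 2, 0, 0, 0],
  [0, 0, 0, 2, 0, 0, 0],
  [0, 0, 0, 2, 0, 0, 0],
  [0, 0, 0, 2, 0, 0, 0],
  [0, 0, 0, 0, 0, 0, 0],
  [0, 0, 0, 0, 0, 0, 0],
  [0, 0, 0, 0, 0, 0, 0],
])

```text
time: 9.17
position: [0.6038, -0.1371, 0.2157]
eef_rot: [0.715, 0.7, 0.0, 0.0]
ft_force: [1.3, 0.4, -1.1]
gripper_width: 0.0192
grasp_force: 59.1
```

Run:
```python
from h import *
from rig import snapshot
s=shot('w6')
for n in("scene","top"):
    a=snapshot(n);pickle.dump(a,open(n+"2.pkl","wb"));cv2.imwrite(f"pics/{n}2.png",a["image"])
q=R.from_quat(s["pose"][1]).as_matrix();print(q[:,0],q[:,2],np.arctan2(q[0,0],q[1,0]))
```

```text
9.1667 [ 0.60379203 -0.1371488   0.21566013] [7.14525769e-01 6.99609001e-01 2.19639075e-04 3.48735058e-04] [ 1.29272905  0.36712322 -1.12281339] [-3.36670233e-01  4.22867921e-01  1.73980133e+00  1.01959808e-04
  9.78103475e-01 -3.15631264e-01]
[ 2.10943936e-02  9.99777473e-01 -1.74080814e-04] [ 8.01831930e-04 -1.91037424e-04 -9.99999660e-01] 0.021095958619469724
```

step_arm([
  [0, 0, 0, 0.5, 0, 0, 0],
  [0, 0, -0.04, 0.5, 0, 0, 0],
  [0, 0, 0, 0, 0, 0, 0],
  [0, 0, 0, 0, 0, 0, 0],
  [0, 0, 0, 0, 0, 0, 0],
])

```text
time: 9.73
position: [0.6033, -0.1378, 0.2044]
eef_rot: [0.715, 0.699, -0.0, -0.0]
ft_force: [0.2, -1.3, -0.7]
gripper_width: 0.0192
grasp_force: 59.2
```

Run:
```python
from h import *
from rig import snapshot
s=shot('w7');P,q=s["pose"];Rt=R.from_quat(q).as_matrix()
for n in("scene","top"):
    a=snapshot(n);b=pickle.load(open(n+"0.pkl","rb"))
    d=cv2.GaussianBlur(cv2.absdiff(a["image"],b["image"]).max(2),(3,3),0).astype(float)
    for x in(.10,.14,.18,.21,.228,.234,.238,.242,.25):
        p=proj(a,[P+Rt@[x,.0004,.1556]])[0]
        # profile perpendicular to the rod
        p2=proj(a,[P+Rt@[x+.01,.0004,.1556]])[0];t=(p2-p)/np.linalg.norm(p2-p);nn=np.array([-t[1],t[0]])
        o=np.arange(-5,5.1,.5);xy=(p+o[:,None]*nn).astype(np.float32)
        gr=cv2.remap(a["image"].max(2).astype(np.float32),xy[None,:,0],xy[None,:,1],cv2.INTER_LINEAR)[0]
        print(n,x,np.round(p,1),np.round(gr).astype(int))
```

```text
9.7333 [ 0.60325994 -0.13780918  0.20441208] [ 7.14864658e-01  6.99262785e-01 -1.25414814e-04 -2.51396007e-04] [ 0.18949696 -1.27523753 -0.70682672] [-3.37951263e-01  4.39341173e-01  1.74242834e+00 -2.92575152e-06
  9.60385024e-01 -3.15884756e-01]
scene 0.1 [296.3 190.7] [100 102 111 123 139 157 176 183 186 178 165 151 140 132 128 128 131 140
 150 163 175]
scene 0.14 [304.7 196.1] [148 151 154 159 168 178 184 189 188 181 171 163 158 163 172 179 186 191
 192 193 194]
scene 0.18 [313.4 201.7] [195 195 195 196 199 202 204 202 198 187 175 165 166 170 178 186 190 192
 193 194 195]
scene 0.21 [320. 206.] [196 196 195 195 198 200 202 201 197 187 175 167 163 166 174 182 188 192
 194 195 196]
scene 0.228 [324.1 208.6] [194 194 194 195 196 199 202 200 195 186 175 166 167 170 177 185 189 192
 194 194 194]
scene 0.234 [325.5 209.5] [195 196 196 197 197 199 201 200 195 188 181 174 173 177 182 188 192 192
 192 192 193]
scene 0.238 [326.4 210.1] [198 199 200 202 205 208 210 210 210 204 196 187 181 179 179 183 186 188
 191 194 194]
scene 0.242 [327.3 210.7] [208 211 213 217 220 222 224 226 226 221 2
[... 449 characters left out ...]
62 151 137 131 128 132
 138 138 137]
top 0.21 [324.2 196.9] [139 139 138 126 114  99  88 103 119 144 167 169 169 149 132 129 128 134
 140 140 140]
top 0.228 [317.8 196.8] [139 140 141 141 136 124 114 111 114 131 143 145 142 131 123 122 124 132
 137 138 139]
top 0.234 [315.7 196.8] [140 142 143 143 142 140 137 131 129 132 136 142 143 139 137 138 139 139
 138 137 136]
top 0.238 [314.3 196.8] [141 142 143 143 142 141 138 132 130 132 134 137 139 139 139 141 141 141
 140 138 136]
top 0.242 [312.9 196.7] [138 139 141 143 142 140 139 138 138 139 139 139 140 140 141 141 140 138
 138 139 140]
top 0.25 [310.  196.7] [138 140 140 139 138 137 138 139 140 142 143 142 141 140 139 139 139 138
 138 138 139]
```

step_arm([
  [0, 0, 0, -0.05, 0, 0, 0],
  [0, 0, 0, 0, 0, 0, 0],
  [0, 0, 0, 0, 0, 0, 0],
  [0, 0, 0, 0, 0, 0, 0],
])

```text
time: 10.22
position: [0.6034, -0.1378, 0.2053]
eef_rot: [0.715, 0.699, 0.0, 0.0]
ft_force: [-0.7, -0.3, -1.3]
gripper_width: 0.0191
grasp_force: 59.2
```

```bash
cat > avg.py <<'E'
from h import *
from rig import state,snapshot
X=[];F=[]
for i in range(8):
    s=state();X.append(s["position"]);F.append(s["ft_force"]);snapshot("top")
X=np.array(X);m=X.mean(0);print(s["time"],"pos",m.round(4),"sd",X.std(0).round(5),"F",np.mean(F,0).round(2),np.std(F,0).round(2))
q=R.from_quat(s["eef_rot"]).as_matrix();print("yaw",np.arctan2(q[0,0],q[1,0]),"z",q[:2,2])
u=np.array([.022,.99976]);E=np.array([.6096,.1285]);tip=m+q@[.238,.0004,.1556]
d=tip[:2]-E;print("tip along",d@u,"lateral",d[0]*u[1]-d[1]*u[0],"z",tip[2], "grip lateral",(m[:2]-E)[0]*u[1]-(m[:2]-E)[1]*u[0]+.0004)
E
python3 avg.py
```

```text
10.5667 pos [ 0.6034 -0.1378  0.2052] sd [2.e-05 1.e-05 3.e-05] F [-0.13 -0.08 -1.81] [0.48 0.33 0.52]
yaw 0.022027501587489492 z [-5.94256265e-05  1.17058586e-05]
tip along -0.028388262332118573 lateral 5.044360400901734e-05 z 0.04962610309269935 grip lateral 5.35937202009779e-05
```

step_arm([
  [0, 0.5, 0, -0.04, 0, 0, 0],
  [0, 0.5, 0, 0, 0, 0, 0],
  [0, 0.5, 0, 0, 0, 0, 0],
  [0, 0.5, 0, 0, 0, 0, 0],
  [0, 0.5, 0, 0, 0, 0, 0],
  [0, 0.2, 0, 0, 0, 0, 0],
  [0, 0.2, 0, 0, 0, 0, 0],
  [0, 0.1, 0, 0, 0, 0, 0],
  [0, 0, 0, 0, 0, 0, 0],
  [0, 0, 0, 0, 0, 0, 0],
])

```text
time: 11.45
position: [0.6041, -0.1079, 0.2056]
eef_rot: [0.715, 0.699, -0.0, 0.0]
ft_force: [0.3, -0.2, -1.5]
gripper_width: 0.0187
grasp_force: 59.2
```

step_arm([
  [0, 0.15, 0, 0, 0, 0, 0],
  [0, 0.15, 0, 0, 0, 0, 0],
  [0, 0.15, 0, 0, 0, 0, 0],
  [0, 0.15, 0, 0, 0, 0, 0],
  [0, 0, 0, 0, 0, 0, 0],
])

```text
time: 11.87
position: [0.6042, -0.1015, 0.2056]
eef_rot: [0.715, 0.699, 0.0, -0.0]
ft_force: [-0.3, -0.4, -1.8]
gripper_width: 0.0195
grasp_force: 59.2
```

```bash
python3 avg.py
```

```text
12.2167 pos [ 0.6042 -0.1018  0.2056] sd [2.0e-05 1.2e-04 2.0e-05] F [-0.09 -0.17 -1.96] [0.29 0.31 0.25]
yaw 0.022009515728808705 z [ 5.63076765e-05 -6.66873820e-05]
tip along 0.0076550712575280296 lateral 5.8202658679912624e-05 z 0.04998582800149065 grip lateral 4.736128202442372e-05
```

Clean entry with no force. I continue in small steps.

step_arm([
  [0, 0.15, 0, 0, 0, 0, 0],
  [0, 0.15, 0, 0, 0, 0, 0],
  [0, 0.15, 0, 0, 0, 0, 0],
  [0, 0.15, 0, 0, 0, 0, 0],
  [0, 0.15, 0, 0, 0, 0, 0],
  [0, 0, 0, 0, 0, 0, 0],
])

```text
time: 12.77
position: [0.6044, -0.0939, 0.2056]
eef_rot: [0.715, 0.699, 0.0, -0.0]
ft_force: [-0.6, 0.2, -1.0]
gripper_width: 0.0194
grasp_force: 59.2
```

step_arm([
  [0, 0.3, 0, 0, 0, 0, 0],
  [0, 0.3, 0, 0, 0, 0, 0],
  [0, 0.3, 0, 0, 0, 0, 0],
  [0, 0, 0, 0, 0, 0, 0],
  [0, 0, 0, 0, 0, 0, 0],
])

```text
time: 13.18
position: [0.6046, -0.085, 0.2056]
eef_rot: [0.715, 0.699, 0.0, 0.0]
ft_force: [0.4, 0.4, -0.9]
gripper_width: 0.0194
grasp_force: 59.2
```

```bash
python3 avg.py
```

```text
13.5333 pos [ 0.6045 -0.0853  0.2056] sd [3.0e-05 1.5e-04 2.0e-05] F [ 0.06  0.16 -1.46] [0.6  0.4  0.35]
yaw 0.022142167099914224 z [-9.22023278e-05 -2.48952831e-05]
tip along 0.024104421287936446 lateral 7.286352694421217e-05 z 0.05000554963062326 grip lateral 5.369673839965007e-05
```

step_arm([
  [0, 0.4, 0, 0, 0, 0, 0],
  [0, 0.4, 0, 0, 0, 0, 0],
  [0, 0.4, 0, 0, 0, 0, 0],
  [0, 0.4, 0, 0, 0, 0, 0],
  [0, 0.4, 0, 0, 0, 0, 0],
  [0, 0.4, 0, 0, 0, 0, 0],
  [0, 0.4, 0, 0, 0, 0, 0],
  [0, 0.4, 0, 0, 0, 0, 0],
  [0, 0.4, 0, 0, 0, 0, 0],
  [0, 0.4, 0, 0, 0, 0, 0],
  [0, 0, 0, 0, 0, 0, 0],
])

```text
time: 14.5
position: [0.6055, -0.0445, 0.2056]
eef_rot: [0.715, 0.699, 0.0, -0.0]
ft_force: [0.4, -0.7, -1.6]
gripper_width: 0.019
grasp_force: 59.3
```

step_arm([
  [0, 0.15, 0, 0, 0, 0, 0],
  [0, 0.15, 0, 0, 0, 0, 0],
  [0, 0.15, 0, 0, 0, 0, 0],
  [0, 0.15, 0, 0, 0, 0, 0],
  [0, 0.15, 0, 0, 0, 0, 0],
  [0, 0.15, 0, 0, 0, 0, 0],
  [0, 0, 0, 0, 0, 0, 0],
])

```text
time: 15.08
position: [0.6056, -0.0361, 0.2056]
eef_rot: [0.715, 0.699, 0.0, -0.0]
ft_force: [-0.7, -0.1, -1.1]
gripper_width: 0.0189
grasp_force: 59.3
```

step_arm([
  [0, 0.15, 0, 0, 0, 0, 0],
  [0, 0.15, 0, 0, 0, 0, 0],
  [0, 0.15, 0, 0, 0, 0, 0],
  [0, 0.15, 0, 0, 0, 0, 0],
  [0, 0, 0, 0, 0, 0, 0],
])

```text
time: 15.5
position: [0.6058, -0.03, 0.2056]
eef_rot: [0.715, 0.699, 0.0, -0.0]
ft_force: [0.7, 0.9, -1.4]
gripper_width: 0.0192
grasp_force: 59.3
```

```bash
python3 avg.py
```

```text
15.85 pos [ 0.6058 -0.0302  0.2056] sd [1.0e-05 1.2e-04 2.0e-05] F [ 0.17  0.53 -1.56] [0.42 0.35 0.24]
yaw 0.022085634242534607 z [-8.39300067e-06  5.69299696e-05]
tip along 0.07921665464877119 lateral 7.210709355861904e-05 z 0.05002072881463113 grip lateral 5.363765078201366e-05
```

step_arm([
  [0, 0.15, 0, 0, 0, 0, 0],
  [0, 0.15, 0, 0, 0, 0, 0],
  [0, 0.15, 0, 0, 0, 0, 0],
  [0, 0, 0, 0, 0, 0, 0],
])

```text
time: 16.23
position: [0.6059, -0.0255, 0.2056]
eef_rot: [0.715, 0.699, 0.0, -0.0]
ft_force: [0.8, -0.1, -2.2]
gripper_width: 0.0191
grasp_force: 59.3
```

step_arm([
  [0, 0.15, 0, 0, 0, 0, 0],
  [0, 0.15, 0, 0, 0, 0, 0],
  [0, 0.15, 0, 0, 0, 0, 0],
  [0, 0, 0, 0, 0, 0, 0],
])

```text
time: 16.57
position: [0.606, -0.021, 0.2056]
eef_rot: [0.715, 0.699, 0.0, -0.0]
ft_force: [1.1, 0.6, -1.4]
gripper_width: 0.019
grasp_force: 59.3
```

step_arm([
  [0, 0.15, 0, 0, 0, 0, 0],
  [0, 0.15, 0, 0, 0, 0, 0],
  [0, 0.15, 0, 0, 0, 0, 0],
  [0, 0, 0, 0, 0, 0, 0],
])

```text
time: 16.9
position: [0.6061, -0.0165, 0.2056]
eef_rot: [0.715, 0.699, 0.0, -0.0]
ft_force: [0.6, 0.5, -2.0]
gripper_width: 0.019
grasp_force: 59.3
```

```bash
python3 avg.py
```

```text
17.25 pos [ 0.6061 -0.0167  0.2056] sd [1.0e-05 1.1e-04 1.0e-05] F [ 0.41 -0.06 -1.6 ] [0.59 0.5  0.53]
yaw 0.022043590821077534 z [6.40522483e-06 4.21960704e-05]
tip along 0.09272228361751085 lateral 7.450928197247526e-05 z 0.05002333305278073 grip lateral 6.369370434377333e-05
```

step_arm([
  [0, 0.2, 0, 0, 0, 0, 0],
  [0, 0.2, 0, 0, 0, 0, 0],
  [0, 0.2, 0, 0, 0, 0, 0],
  [0, 0.2, 0, 0, 0, 0, 0],
  [0, 0, 0, 0, 0, 0, 0],
])

```text
time: 17.72
position: [0.6062, -0.0084, 0.2056]
eef_rot: [0.715, 0.699, 0.0, -0.0]
ft_force: [0.7, 0.5, -1.5]
gripper_width: 0.0192
grasp_force: 59.3
```

step_arm([
  [0, 0.3, 0, 0, 0, 0, 0],
  [0, 0.3, 0, 0, 0, 0, 0],
  [0, 0.3, 0, 0, 0, 0, 0],
  [0, 0.3, 0, 0, 0, 0, 0],
  [0, 0.3, 0, 0, 0, 0, 0],
  [0, 0.3, 0, 0, 0, 0, 0],
  [0, 0, 0, 0, 0, 0, 0],
])

```text
time: 18.3
position: [0.6067, 0.0098, 0.2056]
eef_rot: [0.715, 0.699, 0.0, -0.0]
ft_force: [0.7, 0.9, -1.8]
gripper_width: 0.0191
grasp_force: 59.3
```

step_arm([
  [0, 0.3, 0, 0, 0, 0, 0],
  [0, 0.3, 0, 0, 0, 0, 0],
  [0, 0.3, 0, 0, 0, 0, 0],
  [0, 0.3, 0, 0, 0, 0, 0],
  [0, 0.3, 0, 0, 0, 0, 0],
  [0, 0.3, 0, 0, 0, 0, 0],
  [0, 0.3, 0, 0, 0, 0, 0],
  [0, 0, 0, 0, 0, 0, 0],
])

```text
time: 18.97
position: [0.6071, 0.0308, 0.2056]
eef_rot: [0.715, 0.699, 0.0, -0.0]
ft_force: [1.3, 1.7, -2.2]
gripper_width: 0.0192
grasp_force: 59.3
```

```bash
python3 avg.py
```

```text
19.3167 pos [0.6071 0.0304 0.2056] sd [1.0e-05 2.4e-04 1.0e-05] F [ 0.84  0.7  -1.53] [0.44 0.59 0.6 ]
yaw 0.02221956747391367 z [6.65519883e-05 1.47816352e-04]
tip along 0.13986767792096738 lateral 0.00014607602975025974 z 0.05005634323364819 grip lateral 8.438290376330018e-05
```

step_arm([
  [0, 0.2, 0, 0, 0, 0, 0],
  [0, 0.2, 0, 0, 0, 0, 0],
  [0, 0.2, 0, 0, 0, 0, 0],
  [0, 0.2, 0, 0, 0, 0, 0],
  [0, 0.15, 0, 0, 0, 0, 0],
  [0, 0.15, 0, 0, 0, 0, 0],
  [0, 0, 0, 0, 0, 0, 0],
])

```text
time: 19.95
position: [0.6074, 0.0415, 0.2056]
eef_rot: [0.715, 0.699, 0.0, -0.0]
ft_force: [1.9, 0.6, -0.8]
gripper_width: 0.0193
grasp_force: 59.3
```

step_arm([
  [0, 0.15, 0, 0, 0, 0, 0],
  [0, 0.15, 0, 0, 0, 0, 0],
  [0, 0.15, 0, 0, 0, 0, 0],
  [0, 0, 0, 0, 0, 0, 0],
])

```text
time: 20.28
position: [0.6075, 0.0459, 0.2056]
eef_rot: [0.715, 0.699, 0.0, 0.0]
ft_force: [1.8, 0.3, -2.0]
gripper_width: 0.0192
grasp_force: 59.3
```

step_arm([
  [0, 0.15, 0, 0, 0, 0, 0],
  [0, 0.15, 0, 0, 0, 0, 0],
  [0, 0.15, 0, 0, 0, 0, 0],
  [0, 0, 0, 0, 0, 0, 0],
])

```text
time: 20.62
position: [0.6076, 0.0504, 0.2056]
eef_rot: [0.715, 0.699, 0.0, -0.0]
ft_force: [2.0, -0.1, -2.2]
gripper_width: 0.019
grasp_force: 59.3
```

```bash
python3 avg.py
```

```text
20.9667 pos [0.6076 0.0504 0.2056] sd [2.e-05 4.e-05 1.e-05] F [ 1.86  0.52 -1.97] [0.47 0.69 0.38]
yaw 0.022218306587161587 z [0.00015817 0.00051384]
tip along 0.15992150542482841 lateral 0.00016136198681899723 z 0.05013936935084698 grip lateral 8.696940427607849e-05
```

No axial force yet, with the tip about 8 mm into the far bore. The stop can't be nearer than 14 mm, so I take one 4 mm row and trace the response to judge how stiff the arm is axially.

step_arm([
  [0, 0.4, 0, 0, 0, 0, 0],
])

```text
time: 21.1
position: [0.6077, 0.0536, 0.2056]
eef_rot: [0.715, 0.699, -0.0, 0.0]
ft_force: [2.0, -0.8, -2.0]
gripper_width: 0.0194
grasp_force: 59.3
```

```bash
python3 - <<'E'
from rig import *
for i in range(10):
    s=state();print(s["time"],s["position"].round(5),s["ft_force"].round(1),s["q"][0].round(5),s["joint_vel"][0].round(4),s["joint_torque"].round(2));snapshot("top")
E
python3 avg.py
```

```text
21.1 [0.60767 0.0536  0.20565] [ 2.  -0.8 -2. ] -0.02683 0.0883 [  0.63 -42.55 -23.89   0.23   0.46  -0.21]
21.15 [0.60766 0.05446 0.20569] [ 1.6 -1.6 -2. ] -0.02557 -0.0016 [-4.000e-02 -4.257e+01 -2.390e+01  4.000e-02  5.500e-01 -1.500e-01]
21.2 [0.60767 0.0544  0.20565] [ 1.8  0.  -1.3] -0.02569 -0.0033 [  0.16 -42.68 -23.91  -0.12   0.55  -0.13]
21.25 [0.60766 0.05435 0.20564] [ 0.9  0.2 -1.6] -0.02581 -0.0022 [  0.08 -42.69 -23.91  -0.15   0.56  -0.15]
21.3 [0.60766 0.05433 0.20562] [ 1.9  0.2 -2.3] -0.02588 -0.0024 [-3.000e-02 -4.267e+01 -2.389e+01 -1.900e-01  5.600e-01 -1.600e-01]
21.35 [0.60765 0.05433 0.20562] [ 1.4  0.5 -3.2] -0.0259 -0.001 [ -0.12 -42.66 -23.87  -0.23   0.57  -0.16]
21.4 [0.60764 0.05429 0.2056 ] [ 1.4  0.5 -2.1] -0.02597 0.001 [ -0.21 -42.66 -23.86  -0.26   0.57  -0.16]
21.45 [0.60766 0.05431 0.20565] [ 1.4  1.5 -1.4] -0.02594 -0.0035 [ -0.3  -42.66 -23.85  -0.29   0.58  -0.17]
21.5 [0.60764 0.0543  0.20562] [ 2.5  0.9 -1.2] -0.02595 0.0001 [ -0.37 -42.65 -23.84  -0.32   0.58  -0.17]
21.55 [0.60764 0.05427 0.20561] [ 1.8  0.6 -2. ] -0.02601 0.0013 [ -0.44 -42.65 -23.83  -0.35   0.59  -0.17]
21.95 pos [0.6076 0.0542 0.2056] sd [1.e-05 3.e-05 1.e-05] F [ 2.4   1.05 -1.62] [0.39 0.31 0.42]
yaw 0.02206354369599041 z [8.45587002e-05 1.38082105e-04]
tip along 0.16371357218888744 lateral 0.00010673496757931684 z 0.05007217408517345 grip lateral 7.93410728298606e-05
```

The joint 1 torque drifts while the joint stands still, so there is integral action plus stiction. A tiny backward step lets me read the proportional stiffness from the torque jump.

```bash
cat > st.py <<'E'
from rig import *
import numpy as np
for i in range(4):
    s=state();print(s["time"],s["position"].round(5),s["ft_force"].round(1),s["q"][[0,5]].round(6),s["joint_torque"][[0,5]].round(3));snapshot("top")
E
python3 st.py
```

```text
22.0 [0.60764 0.05417 0.20564] [ 1.8  1.5 -1.9] [-0.0261   -0.004152] [-0.475 -0.176]
22.05 [0.60765 0.05416 0.20565] [ 3.1  1.7 -1.3] [-0.026114 -0.004147] [-0.493 -0.176]
22.1 [0.60764 0.05415 0.20565] [ 2.   2.5 -2.3] [-0.026134 -0.004129] [-0.505 -0.177]
22.15 [0.60765 0.05415 0.20567] [ 3.5  1.3 -1. ] [-0.026129 -0.004164] [-0.468 -0.178]
```

step_arm([
  [0, -0.02, 0, 0, 0, 0, 0],
])

```text
time: 22.28
position: [0.6076, 0.054, 0.2056]
eef_rot: [0.715, 0.699, 0.0, 0.0]
ft_force: [3.0, 1.9, -1.3]
gripper_width: 0.0189
grasp_force: 59.3
```

```bash
python3 st.py
```

```text
22.2833 [0.60764 0.05395 0.20563] [ 3.   1.9 -1.3] [-0.02645  -0.004441] [-0.416 -0.177]
22.3333 [0.60763 0.05389 0.20563] [ 3.2  0.2 -1.3] [-0.026546 -0.004465] [-0.383 -0.179]
22.3833 [0.60765 0.0539  0.20565] [ 1.7  1.1 -1.6] [-0.026529 -0.004475] [-0.414 -0.18 ]
22.4333 [0.60762 0.0539  0.20561] [ 3.6  1.9 -1.6] [-0.026519 -0.004448] [-0.402 -0.18 ]
```

step_arm([
  [0, 0.02, 0, 0, 0, 0, 0],
])

```text
time: 22.57
position: [0.6077, 0.054, 0.2056]
eef_rot: [0.715, 0.699, -0.0, 0.0]
ft_force: [2.3, 0.0, -1.0]
gripper_width: 0.0192
grasp_force: 59.3
```

```bash
python3 st.py
```

```text
22.5667 [0.60766 0.05397 0.20563] [ 2.3  0.  -1. ] [-0.026322 -0.004125] [ 0.201 -0.177]
22.6167 [0.60766 0.05398 0.20567] [ 1.7  1.8 -0.6] [-0.026295 -0.004091] [ 0.062 -0.171]
22.6667 [0.60768 0.05397 0.20567] [ 1.2 -0.6 -1.1] [-0.026322 -0.004158] [ 0.133 -0.172]
22.7167 [0.60765 0.05396 0.20565] [ 2.7  0.7 -1.8] [-0.026366 -0.004143] [ 0.186 -0.172]
```

Stiffness comes out near 12 N/mm, so 1 mm per turn with a force check is safe.

step_arm([
  [0, 0.15, 0, 0, 0, 0, 0],
  [0, 0, 0, 0, 0, 0, 0],
])

```text
time: 22.93
position: [0.6077, 0.0555, 0.2057]
eef_rot: [0.715, 0.699, -0.0, 0.0]
ft_force: [1.7, 0.1, -1.5]
gripper_width: 0.0193
grasp_force: 59.3
```

step_arm([
  [0, 0.12, 0, 0, 0, 0, 0],
  [0, 0, 0, 0, 0, 0, 0],
])

```text
time: 23.1
position: [0.6077, 0.0568, 0.2056]
eef_rot: [0.715, 0.699, -0.0, 0.0]
ft_force: [1.7, -0.7, -1.8]
gripper_width: 0.0189
grasp_force: 59.3
```

step_arm([
  [0, 0.12, 0, 0, 0, 0, 0],
  [0, 0, 0, 0, 0, 0, 0],
])

```text
time: 23.27
position: [0.6077, 0.0581, 0.2056]
eef_rot: [0.715, 0.699, 0.0, 0.0]
ft_force: [2.3, -1.0, -1.7]
gripper_width: 0.0193
grasp_force: 59.3
```

step_arm([
  [0, 0.12, 0, 0, 0, 0, 0],
  [0, 0, 0, 0, 0, 0, 0],
])

```text
time: 23.43
position: [0.6078, 0.0594, 0.2056]
eef_rot: [0.715, 0.699, 0.0, 0.0]
ft_force: [2.6, -1.9, -1.4]
gripper_width: 0.0188
grasp_force: 59.3
```

step_arm([
  [0, 0.12, 0, 0, 0, 0, 0],
  [0, 0, 0, 0, 0, 0, 0],
])

```text
time: 23.6
position: [0.6078, 0.0606, 0.2056]
eef_rot: [0.715, 0.699, 0.0, 0.0]
ft_force: [3.1, -1.1, -1.0]
gripper_width: 0.0191
grasp_force: 59.3
```

step_arm([
  [0, 0.12, 0.01, 0, 0, 0, 0],
  [0, 0, 0, 0, 0, 0, 0],
])

```text
time: 23.77
position: [0.6079, 0.0618, 0.2056]
eef_rot: [0.715, 0.699, 0.0, -0.0]
ft_force: [2.6, -0.7, -1.5]
gripper_width: 0.019
grasp_force: 59.3
```

step_arm([
  [0, 0.12, 0.01, 0, 0, 0, 0],
  [0, 0, 0, 0, 0, 0, 0],
])

```text
time: 23.93
position: [0.6079, 0.063, 0.2056]
eef_rot: [0.715, 0.699, -0.0, -0.0]
ft_force: [1.7, -0.4, -2.3]
gripper_width: 0.0192
grasp_force: 59.3
```

step_arm([
  [0, 0.12, 0, 0, 0, 0, 0],
  [0, 0, 0, 0, 0, 0, 0],
])

```text
time: 24.1
position: [0.608, 0.0642, 0.2055]
eef_rot: [0.715, 0.699, -0.0, -0.0]
ft_force: [2.2, -1.3, -1.5]
gripper_width: 0.0192
grasp_force: 59.3
```

step_arm([
  [0, 0.12, 0, 0, 0, 0, 0],
  [0, 0, 0, 0, 0, 0, 0],
])

```text
time: 24.27
position: [0.608, 0.0654, 0.2056]
eef_rot: [0.715, 0.699, 0.0, -0.0]
ft_force: [2.0, -0.7, -1.3]
gripper_width: 0.0194
grasp_force: 59.3
```

step_arm([
  [0, 0.12, 0, 0, 0, 0, 0],
  [0, 0, 0, 0, 0, 0, 0],
])

```text
time: 24.43
position: [0.608, 0.0666, 0.2056]
eef_rot: [0.715, 0.699, -0.0, -0.0]
ft_force: [1.8, -0.4, -1.8]
gripper_width: 0.0192
grasp_force: 59.3
```

step_arm([
  [0, 0.12, 0, 0, 0, 0, 0],
  [0, 0, 0, 0, 0, 0, 0],
])

```text
time: 24.6
position: [0.6081, 0.0678, 0.2056]
eef_rot: [0.715, 0.699, -0.0, -0.0]
ft_force: [2.1, 0.1, -1.8]
gripper_width: 0.0193
grasp_force: 59.3
```

step_arm([
  [0, 0.12, 0, 0, 0, 0, 0],
  [0, 0, 0, 0, 0, 0, 0],
])

```text
time: 24.77
position: [0.6081, 0.069, 0.2056]
eef_rot: [0.715, 0.699, 0.0, -0.0]
ft_force: [1.2, -1.5, -1.4]
gripper_width: 0.0192
grasp_force: 59.3
```

step_arm([
  [0, 0.12, 0, 0, 0, 0, 0],
  [0, 0, 0, 0, 0, 0, 0],
])

```text
time: 24.93
position: [0.6081, 0.0702, 0.2056]
eef_rot: [0.715, 0.699, 0.0, -0.0]
ft_force: [1.3, -1.0, -0.9]
gripper_width: 0.019
grasp_force: 59.3
```

step_arm([
  [0, 0.12, 0, 0, 0, 0, 0],
  [0, 0, 0, 0, 0, 0, 0],
])

```text
time: 25.1
position: [0.6082, 0.0714, 0.2056]
eef_rot: [0.715, 0.699, 0.0, -0.0]
ft_force: [1.7, -0.3, -1.4]
gripper_width: 0.019
grasp_force: 59.3
```

step_arm([
  [0, 0.12, 0, 0, 0, 0, 0],
  [0, 0, 0, 0, 0, 0, 0],
])

```text
time: 25.27
position: [0.6082, 0.0726, 0.2056]
eef_rot: [0.715, 0.699, 0.0, -0.0]
ft_force: [1.9, -0.5, -1.6]
gripper_width: 0.019
grasp_force: 59.3
```

step_arm([
  [0, 0.12, 0, 0, 0, 0, 0],
  [0, 0, 0, 0, 0, 0, 0],
])

```text
time: 25.43
position: [0.6082, 0.0738, 0.2056]
eef_rot: [0.715, 0.699, 0.0, -0.0]
ft_force: [1.9, -0.9, -1.7]
gripper_width: 0.019
grasp_force: 59.3
```

step_arm([
  [0, 0.12, 0, 0, 0, 0, 0],
  [0, 0, 0, 0, 0, 0, 0],
])

```text
time: 25.6
position: [0.6082, 0.075, 0.2056]
eef_rot: [0.715, 0.699, 0.0, -0.0]
ft_force: [2.1, -0.7, -1.5]
gripper_width: 0.0193
grasp_force: 59.3
```

step_arm([
  [0, 0.12, 0, 0, 0, 0, 0],
  [0, 0, 0, 0, 0, 0, 0],
])

```text
time: 25.77
position: [0.6083, 0.0762, 0.2056]
eef_rot: [0.715, 0.699, 0.0, -0.0]
ft_force: [2.3, -1.3, -2.3]
gripper_width: 0.0191
grasp_force: 59.3
```

step_arm([
  [0, 0.12, 0, 0, 0, 0, 0],
  [0, 0, 0, 0, 0, 0, 0],
])

```text
time: 25.93
position: [0.6083, 0.077, 0.2056]
eef_rot: [0.715, 0.699, -0.0, 0.0]
ft_force: [2.5, -2.7, -1.2]
gripper_width: 0.0192
grasp_force: 59.4
```

The advance fell short (0.8 mm instead of 1.2) and the force rose, so this is probably contact. I check it.

```bash
python3 st.py
```

```text
25.9333 [0.60831 0.07704 0.2056 ] [ 2.5 -2.7 -1.2] [0.01171  0.033985] [ 1.779 -0.09 ]
25.9833 [0.60832 0.07704 0.20558] [ 1.5 -2.9 -2. ] [0.011684 0.033856] [ 1.759 -0.089]
26.0333 [0.60833 0.07702 0.20563] [ 2.2 -2.4 -1.3] [0.011633 0.033839] [ 1.771 -0.087]
26.0833 [0.60833 0.07701 0.20559] [ 1.2 -2.5 -2. ] [0.011604 0.03377 ] [ 1.808 -0.085]
```

step_arm([
  [0, 0.05, 0, 0, 0, 0, 0],
  [0, 0, 0, 0, 0, 0, 0],
])

```text
time: 26.3
position: [0.6083, 0.0772, 0.2056]
eef_rot: [0.715, 0.699, -0.0, 0.0]
ft_force: [1.4, -5.1, -1.6]
gripper_width: 0.0192
grasp_force: 59.3
```

```bash
python3 st.py
```

```text
26.3 [0.60835 0.07721 0.20562] [ 1.4 -5.1 -1.6] [0.012105 0.034809] [ 3.095 -0.097]
26.35 [0.60832 0.0772  0.20559] [ 0.7 -5.4 -1. ] [0.01208  0.034724] [ 3.212 -0.089]
26.4 [0.60836 0.07719 0.20562] [ 1.1 -4.3 -1.2] [0.012051 0.034721] [ 3.195 -0.09 ]
26.45 [0.60832 0.07719 0.20557] [ 1.8 -5.  -0.9] [0.012054 0.034692] [ 3.181 -0.09 ]
```

Firm contact. The position is stalled while force builds at about 5 N/mm, so I raise it to about 10 N.

step_arm([
  [0, 0.05, 0, 0, 0, 0, 0],
  [0, 0.05, 0, 0, 0, 0, 0],
  [0, 0, 0, 0, 0, 0, 0],
])

```text
time: 26.75
position: [0.6084, 0.0775, 0.2056]
eef_rot: [0.715, 0.699, -0.001, 0.001]
ft_force: [1.7, -6.5, -0.8]
gripper_width: 0.0193
grasp_force: 59.4
```

```bash
python3 st.py
```

```text
26.75 [0.60838 0.07752 0.20563] [ 1.7 -6.5 -0.8] [0.012925 0.036474] [ 4.928 -0.101]
26.8 [0.60838 0.07752 0.20562] [ 1.  -7.8 -0.9] [0.01292  0.036352] [ 4.842 -0.098]
26.85 [0.60838 0.07749 0.20562] [ 1.5 -7.2 -1.8] [0.012848 0.036359] [ 4.799 -0.099]
26.9 [0.60838 0.07748 0.2056 ] [ 1.  -7.8 -0.8] [0.012836 0.036363] [ 4.781 -0.098]
```

step_arm([
  [0, 0.05, 0, 0, 0, 0, 0],
  [0, 0.04, 0, 0, 0, 0, 0],
  [0, 0, 0, 0, 0, 0, 0],
])

```text
time: 27.2
position: [0.6084, 0.0778, 0.2056]
eef_rot: [0.715, 0.699, -0.002, 0.001]
ft_force: [0.4, -9.9, -0.6]
gripper_width: 0.0192
grasp_force: 59.4
```

```bash
python3 st.py
```

```text
27.2 [0.60842 0.07777 0.20564] [ 0.4 -9.9 -0.6] [0.013618 0.037951] [ 6.352 -0.113]
27.25 [0.60842 0.07776 0.20564] [  0.7 -10.   -0.4] [0.013577 0.037901] [ 6.277 -0.108]
27.3 [0.60842 0.07775 0.20565] [  1.4 -10.   -0.6] [0.013568 0.037889] [ 6.238 -0.106]
27.35 [0.60841 0.07775 0.20564] [ 0.7 -9.  -1.4] [0.013555 0.037868] [ 6.221 -0.106]
```

That is about 10 N. I hold for 1 s, back off the pressure a little, and then open.

step_arm([
  [0, 0, 0, 0, 0, 0, 0],
  [0, 0, 0, 0, 0, 0, 0],
  [0, 0, 0, 0, 0, 0, 0],
  [0, 0, 0, 0, 0, 0, 0],
  [0, 0, 0, 0, 0, 0, 0],
  [0, 0, 0, 0, 0, 0, 0],
  [0, 0, 0, 0, 0, 0, 0],
  [0, 0, 0, 0, 0, 0, 0],
  [0, 0, 0, 0, 0, 0, 0],
  [0, 0, 0, 0, 0, 0, 0],
  [0, 0, 0, 0, 0, 0, 0],
  [0, 0, 0, 0, 0, 0, 0],
])

```text
time: 28.4
position: [0.6084, 0.0778, 0.2057]
eef_rot: [0.715, 0.699, -0.002, 0.001]
ft_force: [1.1, -9.6, -0.2]
gripper_width: 0.0194
grasp_force: 59.4
```

step_arm([
  [0, -0.05, 0, 0, 0, 0, 0],
  [0, -0.05, 0, 0, 0, 0, 0],
  [0, 0, 0, 0, 0, 0, 0],
])

```text
time: 28.65
position: [0.6084, 0.0774, 0.2056]
eef_rot: [0.715, 0.699, -0.001, 0.001]
ft_force: [1.8, -7.8, -0.9]
gripper_width: 0.0191
grasp_force: 59.4
```

step_arm([
  [0, -0.05, 0, 0, 0, 0, 0],
  [0, -0.03, 0, 0, 0, 0, 0],
  [0, 0, 0, 0, 0, 0, 0],
  [0.6, 0, 0, 0, 0, 0, 0],
  [0.6, 0, 0, 0, 0, 0, 0],
  [0.6, 0, 0, 0, 0, 0, 0],
  [0.6, 0, 0, 0, 0, 0, 0],
  [0.6, 0, 0, 0, 0, 0, 0],
  [0.6, 0, 0, 0, 0, 0, 0],
])

```text
time: 29.4
position: [0.6082, 0.0782, 0.2056]
eef_rot: [0.715, 0.699, 0.0, -0.0]
ft_force: [0.7, 0.8, 0.1]
gripper_width: 0.051
grasp_force: 0.0
```

step_arm([
  [0.6, 0, 0, -1, 0, 0, 0],
  [0.6, 0, 0, -1, 0, 0, 0],
  [0.6, 0, 0, -2, 0, 0, 0],
  [0.6, 0, 0, -2, 0, 0, 0],
  [0.6, 0, 0, -2, 0, 0, 0],
  [0.6, 0, 0, -2, 0, 0, 0],
  [0.6, 0, 0, -2, 0, 0, 0],
  [0.6, 0, 0, 0, 0, 0, 0],
  [0.6, 0, 0, 0, 0, 0, 0],
  [0.6, 0, 0, 0, 0, 0, 0],
])

```text
time: 30.23
position: [0.608, 0.0778, 0.3256]
eef_rot: [0.715, 0.699, -0.0, -0.0]
ft_force: [0.0, 0.2, -0.7]
gripper_width: 0.0512
grasp_force: 0.0
```

```bash
python3 -c "
from h import *
s=shot('w9')"
```

```text
30.2333 [0.60803946 0.07781788 0.3255592 ] [ 7.14856181e-01  6.99271501e-01 -5.65867317e-05 -7.84677490e-05] [ 0.02753252  0.1969711  -0.70278676] [1.28396775e-02 2.68352904e-01 1.70702702e+00 3.86062741e-05
 1.16640293e+00 3.48649964e-02]
```

View pics/w9.png

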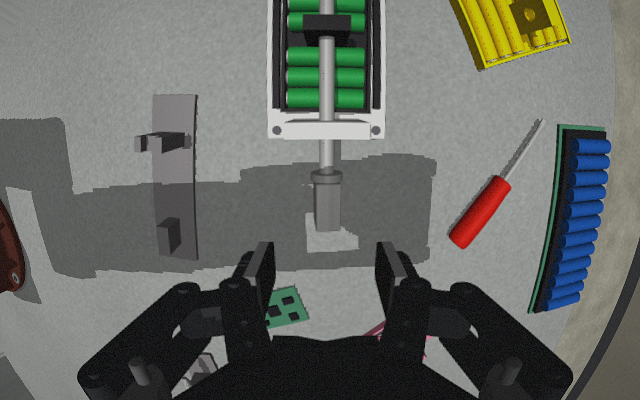

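The rod lies straight through the cheek (row 130) and lug (row 30), released, with the collar at (327,175). The screwdriver and module are undisturbed. I hand in.

```bash
python3 -c "
from rig import *
print(hand_in())"
```

```text
the job is handed in; nothing more can be done
None
```

The long rod went through the near cheek and the module's lug to the depth stop (about 35 mm into the far block), was pressed there at about 10 N for over a second, and was released. The job is handed in; no result came back.

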